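# Sort the goldsmith's bench into its trays

## Task

Clear the goldsmith's bench by kind: stand both napkin rings in the blue tray, both flux jars in the black tray and the eye loupe in the wooden tray with the green lining, each upright on the tray's floor, the two of a kind side by side and not stacked. Set things down rather than dropping them, tip nothing over, and leave the hammer and the block of files where they are.

Things in the scene. Friction and masses are not known exactly. Their poses are not given: they have to be found in the camera images.
- silver_ring: a plain silver-coloured napkin ring: an upright open tube, outer diameter 44 mm, inner 38 mm, 34 mm high, about 60 g. Origin: centre of its lower end; z up along the tube.
- green_ring: a plain green-enamelled napkin ring: an upright open tube, outer diameter 44 mm, inner 38 mm, 34 mm high, about 60 g. Origin: centre of its lower end; z up along the tube.
- yellow_jar: a closed white plastic flux jar with a yellow lid, standing upright: 40 mm diameter throughout, 50 mm high, of which the top 14 mm is the lid; about 90 g. Origin: centre of its underside; z up.
- red_jar: a closed white plastic flux jar with a red lid, standing upright: 40 mm diameter throughout, 50 mm high, of which the top 14 mm is the lid; about 90 g. Origin: centre of its underside; z up.
- loupe: a black watchmaker's eye loupe standing on its wide rim: a round flange 38 mm in diameter and 5 mm high, above it a barrel 30 mm in diameter up to 36 mm, with a glass lens in the top; about 40 g. Origin: centre of its underside; z up.
- blue_tray: the blue plastic tray for napkin rings. Fixed. Outer size 100 mm along its x, 160 mm along its y (long side); walls 4 mm thick, their rims 14 mm above the bench; inside 92 x 152 mm, floor 4 mm above the bench. Origin: centre of its underside, at bench height; z up.
- black_tray: the black plastic tray for flux jars. Fixed. Outer size 100 mm along its x, 160 mm along its y (long side); walls 4 mm thick, their rims 14 mm above the bench; inside 92 x 152 mm, floor 4 mm above the bench. Origin: centre of its underside, at bench height; z up.
- green_tray: the pale wooden tray with a green lining, for the loupe. Fixed. Outer size 100 mm along its x, 160 mm along its y (long side); walls 4 mm thick, their rims 14 mm above the bench; inside 92 x 152 mm, floor 4 mm above the bench. Origin: centre of its underside, at bench height; z up.
- hammer: a bystander: hammer lying on the bench to the right, 240 mm long, handle towards the robot (its -x), 26 mm high, head 88 mm across. Loose. Origin: on the bench under the middle of its length; x along the handle towards the head.
- file_block: a bystander: dark wooden block 80 x 120 x 60 mm with five upright needle files, their handles up to 160 mm above the bench, standing to the left. Loose. Origin: centre of its underside; z up.

How it is judged:
At the end, for the whole second after the job is handed in: Rings in the blue, jars in the black, loupe in the green-lined tray: each origin within 30 mm (tray x) and 60 mm (tray y) of the tray's centre, under 8 mm above its underside, tilted under 0.12 rad, slower than 0.02 m/s (x of silver_ring in the frame of blue_tray between -0.03 and 0.03 m and y of silver_ring in the frame of blue_tray between -0.06 and 0.06 m and z of silver_ring in the frame of blue_tray between 0 and 0.008 m and angle between each of silver_ring, green_ring, yellow_jar, red_jar, loupe's own z axis and vertical below 0.12 rad and linear speed of each of silver_ring, green_ring, yellow_jar, red_jar, loupe below 0.02 m/s and x of green_ring in the frame of blue_tray between -0.03 and 0.03 m and y of green_ring in the frame of blue_tray between -0.06 and 0.06 m and z of green_ring in the frame of blue_tray between 0 and 0.008 m and x of yellow_jar in the frame of black_tray between -0.03 and 0.03 m and y of yellow_jar in the frame of black_tray between -0.06 and 0.06 m and z of yellow_jar in the frame of black_tray between 0 and 0.008 m and x of red_jar in the frame of black_tray between -0.03 and 0.03 m and y of red_jar in the frame of black_tray between -0.06 and 0.06 m and z of red_jar in the frame of black_tray between 0 and 0.008 m and x of loupe in the frame of green_tray between -0.03 and 0.03 m and y of loupe in the frame of green_tray between -0.06 and 0.06 m and z of loupe in the frame of green_tray between 0 and 0.008 m); the robot touches nothing.
It fails at once if the hammer or the file block is moved more than 20 mm (distance of any of hammer, file_block from where it was at the start of the episode above 0.02 m).
It fails at once if a ring, a jar or the loupe is tipped more than 0.8 rad (angle between any of silver_ring, green_ring, yellow_jar, red_jar, loupe's own z axis and vertical above 0.8 rad).
It fails at once if a ring, a jar or the loupe is dropped: faster than 0.7 m/s within 30 mm of the bench ((height (world z) of silver_ring below 0.03 m and linear speed of silver_ring above 0.7 m/s) or (height (world z) of green_ring below 0.03 m and linear speed of green_ring above 0.7 m/s) or (height (world z) of yellow_jar below 0.03 m and linear speed of yellow_jar above 0.7 m/s) or (height (world z) of red_jar below 0.03 m and linear speed of red_jar above 0.7 m/s) or (height (world z) of loupe below 0.03 m and linear speed of loupe above 0.7 m/s)).
It also fails if it takes over 104 s, if anything falls off the work surface, if the arm or the gripper's body presses on something with over 40 N, if the wrist force passes 120 N, or if a joint passes its speed limit or range.

## Robot

A 7-joint arm with a two-finger parallel gripper is mounted at the origin on the work surface. World frame = base frame: x ahead of the robot, y to its left, z up, the work surface at z = 0. Lengths are in m, angles in rad, forces in N, time in s.
With the tool pointing down it reaches from about 0.425 to 0.825 m from the base axis. Payload 3.6 kg.
Tool frame: the origin (TCP) lies midway between the tips of the shut fingers; the grasp point (between the pads) lies 19 mm behind it; z points along the fingers, y is the line along which they close (so a half turn about z gives the same grasp; the last joint's range is limited). The gripper opens to 85 mm and grips with 20 to 120 N. Pads are 22 mm wide; open, the fingers measure 114 mm over their backs; the gripper's body (76 mm by 85 mm) begins 54 mm behind the grasp point. The pads swing forward as they close: fully open they stand 13 mm farther back than shut.
Start: joints at [1.244, 0.615, -0.013, 1.423, 0.008, 1.103, -0.04], TCP at [0.192, -0.621, 0.231] pointing down, gripper open.
Joint ranges: [-3.12, 3.12], [-0.3, 2.06], [-1.34, 1.32], [0.26, 2.42], [-1.36, 4.5], [0.01, 1.98], [-2.84, 2.84]. Speed limits (rad/s): [2.79, 2.79, 3.14, 3.14, 3.14, 3.14, 3.14].

## Interface

Orientations are given as a unit quaternion [x, y, z, w].
In Python, from station import r gives the robot as it stands.
- The arm moves only by the shell command python3 -m inch 'ROWS' [FORCE]. ROWS is JSON, a list of rows, each a list of 5 numbers: the closure, from -1 (fully open) to 1 (shut), then the shift along the tool's x, y, z in cm, then the turn about the tool's z in rad. A call has exactly 10 rows; each row shifts and turns the commanded pose from where the row before left it, along the tool's axes as they then stand; what a row does not reach is not made up. A row lasts 1/8 s, in which the tool goes at most 62.5 mm and 10.7 degrees, less where a joint would pass 70% of its speed; a pose out of reach is approached as far as the arm can. A call is refused whole if a number of a shift passes 6.25 or a number of a turn 0.188, either way. A call with a gripper value outside its range is refused whole. The fingers move at their own pace and stop on an object; FORCE is the grip in N (left out, the last holds). Time passes only in rows, so rows that do not move let the fingers close, or fill a call up. It gives the time, the measured TCP pose, the force, the opening and the grip force at its end, in the units of the state.
- r.state(): the state, without advancing time (a new reading comes with each control period).
- r.snapshot(name): name is "scene" or "top" or "wrist"; returns a dict with "color" (480x640x3 uint8, red, green, blue), "range_z" (480x640 float32, m along the optical axis (not along the pixel's ray), 0 where there is no reading), "vertical_fov" (degrees; the focal length in pixels is half the picture's height over the tangent of half this angle, whatever the lens; pixels are square), "cx", "cy" (the principal point, pixels), "k1" (the pictures are not rectified: a ray, as slopes to the right and down, at radius r is drawn at 1 + k1 r^2 times it, then the intrinsics apply), "R" (3x3) and "t" (3): a world point X has camera coordinates R X + t; the wrist camera has in their place "tool_from_camera" (4x4, takes a point from camera to tool coordinates, whose origin is the TCP and whose axes are the flange's). Camera axes: x right, y down, z forward; pixel columns grow to the right and rows downward; lengths in m; the calibration is good to about 2 mm. A picture is of the moment at which its call begins: read the wrist's pose just before it.
- r.close_job(): hands the job in; it is judged then, once.
Trained networks look in the newest picture that a camera, given by its name, has taken for a name from the list of things; names that differ only in an ending like _2 or _b are one class to them, and where a whole thing is asked for, a point or a joint stands for the part that bears it (a point fixed in the world has none). Each returns a list of dicts, best first, with "confidence" (0 to 1); they miss things now and then, are a little off and sometimes report something else, mostly with a low value. They report only what shows in the picture. A call takes as long as a camera call.
- r.spot_in(camera, thing): "point" ([x, y, z] in m, in world coordinates, good to about 4 mm: the middle of the surface that is visible of it).
- r.spot_point(camera, thing): "point" ([x, y, z] in m, in world coordinates, good to about 4 mm: a listed point, or the origin of a listed thing).
The state is a dict: "t": time; "joints": joint angles; "joint_vel": joint speeds; "tau": joint torques, N m; "tcp_pos": TCP position; "tool_rot": TCP orientation; "force": force on the tool from outside, world axes, zero at the start; "torque": the same for the moment, N m; "finger_gap": finger opening in m; "finger_force": force on a finger pad.
Only numpy, scipy, OpenCV 4.12 (cv2) and the standard library are available. Lean on these libraries where they do the work, as an engineer would, in place of code of your own. Each camera call takes 0.05 s, during which the arm holds its last target. There are 200 camera calls.

## Working session

There is one attempt and no reset: what is moved stays moved. The work goes in short steps, Python scripts to look and compute and a shell command to move; the robot and the scene stay as the last step left them, time stands still between calls to the robot, and variables do not carry over. Pictures are saved under pics/ and viewed, at most 14 in all, crops included, and the job is handed in when it is done.

```bash
ls; mkdir -p pics; cat > h.py <<'E'
from station import r
import numpy as np, cv2
from scipy.spatial.transform import Rotation as Ro
def world(s):
    f=240/np.tan(np.radians(s['vertical_fov']/2))
    K=np.array([[f,0,s['cx']],[0,f,s['cy']],[0,0,1.]])
    v,u=np.mgrid[:480,:640]
    p=np.stack([u.ravel(),v.ravel()],1).astype(float)
    x=(p-[s['cx'],s['cy']])/f; q=x.copy()
    for _ in range(10): q=x/(1+s['k1']*(q**2).sum(1,keepdims=True))
    z=s['range_z'].ravel()[:,None]
    c=np.hstack([q*z,z])
    return ((c-s['t'])@s['R']).reshape(480,640,3)
E
python3 - <<'E'
from h import *
s=r.state();print(s['t'],s['tcp_pos'],Ro.from_quat(s['tool_rot']).as_matrix().round(3).tolist(),s['finger_gap'])
for c in('top','scene'):
    p=r.snapshot(c);cv2.imwrite(f'pics/{c}0.png',p['color'][:,:,::-1])
    if c=='top': np.save('top0.npy',world(p))
    for n in 'silver_ring green_ring yellow_jar red_jar loupe blue_tray black_tray green_tray hammer file_block'.split():
        print(c,n,[(np.round(d['point'],3).tolist(),round(d['confidence'],2)) for d in r.spot_point(c,n)[:3]])
E
```

```text
pics
0.0 [ 0.19173492 -0.62024431  0.23010608] [[0.955, 0.295, -0.001], [0.295, -0.955, 0.003], [-0.0, -0.003, -1.0]] 0.08546233340609574
top silver_ring [([0.474, -0.154, -0.001], 0.4)]
top green_ring [([0.417, 0.28, 0.003], 0.65), ([0.616, 0.229, -0.004], 0.26)]
top yellow_jar [([0.433, -0.302, -0.0], 0.56)]
top red_jar [([0.447, -0.01, 0.002], 0.54), ([0.416, 0.282, 0.006], 0.24)]
top loupe [([0.45, 0.138, -0.001], 0.71)]
top blue_tray [([0.615, 0.233, -0.001], 0.85)]
top black_tray [([0.622, -0.01, -0.0], 0.68)]
top green_tray [([0.613, -0.224, -0.004], 0.81)]
top hammer [([0.511, -0.473, -0.002], 0.68)]
top file_block [([0.578, 0.446, 0.002], 0.71)]
scene silver_ring [([0.476, -0.166, -0.002], 0.91)]
scene green_ring [([0.41, 0.279, 0.001], 0.59)]
scene yellow_jar [([0.424, -0.3, -0.001], 0.87), ([0.412, 0.281, 0.0], 0.71), ([0.444, -0.008, -0.001], 0.22)]
scene red_jar [([0.441, -0.01, 0.0], 0.84), ([0.411, 0.281, -0.0], 0.55)]
scene loupe [([0.45, 0.145, -0.0], 0.6)]
scene blue_tray [([0.615, 0.227, -0.002], 0.88), ([0.62, -0.226, -0.004], 0.3)]
scene black_tray [([0.627, -0.006, 0.0], 0.86), ([0.475, -0.164, -0.0], 0.51)]
scene green_tray [([0.618, -0.224, -0.005], 0.86)]
scene hammer [([0.516, -0.467, -0.003], 0.7)]
scene file_block [([0.579, 0.446, -0.0], 0.65)]
```

View pics/top0.png

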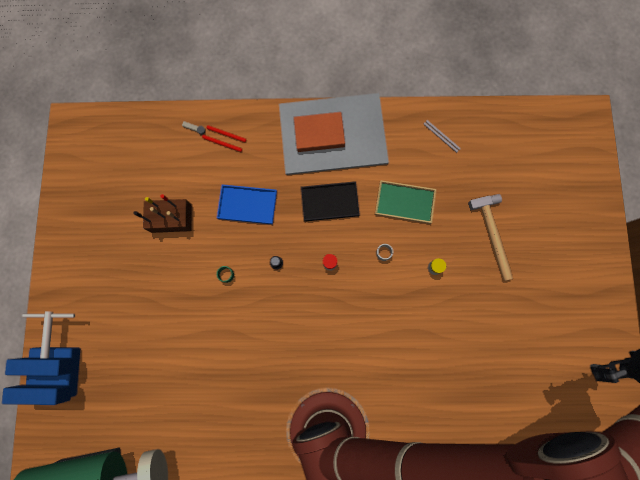

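```bash
python3 - <<'E'
import numpy as np,cv2
W=np.load('top0.npy')
for n,x,y in [('silver',.475,-.16),('green',.412,.28),('yellow',.428,-.301),('red',.444,-.01),('loupe',.45,.141)]:
    d=np.hypot(W[...,0]-x,W[...,1]-y)
    m=(d<.04)&(W[...,2]>.02)&(W[...,2]<.08); P=W[m]
    top=P[P[:,2]>np.percentile(P[:,2],95)-.006]
    c,rad=cv2.minEnclosingCircle(top[:,:2].astype(np.float32))
    print(n,len(P),np.round(np.percentile(P[:,2],95),4),np.round(c,4),round(rad,4),np.round(np.median(top,0),4))
for n,x,y in [('blue',.615,.23),('black',.624,-.008),('gr',.615,-.224)]:
    m=(abs(W[...,0]-x)<.12)&(abs(W[...,1]-y)<.11)&(W[...,2]>.009)&(W[...,2]<.018)
    m=cv2.morphologyEx(m.astype(np.uint8),cv2.MORPH_OPEN,np.ones((2,2)))>0
    print(n,cv2.minAreaRect(W[m][:,:2].astype(np.float32)))
E
```

```text
silver 81 0.039 [ 0.4723 -0.159 ] 0.0217 [ 0.4727 -0.1607  0.0363]
green 84 0.04 [0.4133 0.2783] 0.022 [0.4113 0.28   0.0369]
yellow 213 0.0557 [ 0.4307 -0.3002] 0.0203 [ 0.4311 -0.2996  0.0526]
red 186 0.0558 [ 0.4438 -0.008 ] 0.0195 [ 0.4436 -0.008   0.0529]
loupe 102 0.0426 [0.4468 0.1418] 0.0147 [0.4465 0.1397 0.0391]
blue ((0.5053540468215942, 0.1107693463563919), (0.49958059191703796, 0.17108285427093506), 46.5369873046875)
black ((0.5068323612213135, -0.013545654714107513), (0.47069811820983887, 0.21761773526668549), 0.7469899654388428)
gr ((0.6446236371994019, -0.21368803083896637), (0.20118126273155212, 0.14960229396820068), 79.31343078613281)
```

The top view shows the yellow jar at (438,266), silver ring at (385,253), red jar at (330,261), loupe at (276,262) and green ring at (226,274). The blue, black and green trays are at (247,204), (330,201) and (405,202), with their long sides nearly along world y. I'll close the fingers along world x, so I turn by -1.27 rad first.

```bash
python3 -m inch '[[-1,0,0,0,-0.1815],[-1,0,0,0,-0.1815],[-1,0,0,0,-0.1815],[-1,0,0,0,-0.1815],[-1,0,0,0,-0.1815],[-1,0,0,0,-0.1815],[-1,0,0,0,-0.1815],[-1,4.5,3.5,0,0],[-1,4.5,3.5,0,0],[-1,4.5,3.5,0,0]]' 40
python3 - <<'E'
import numpy as np,cv2
W=np.load('top0.npy');I=cv2.imread('pics/top0.png').astype(int)
b,g,rr=I[...,0],I[...,1],I[...,2]
M={'blue':(b>rr+50),'black':(I.max(2)<60),'green':(g>rr+30)}
for n,(x,y) in dict(blue=(.615,.23),black=(.624,-.008),green=(.615,-.224)).items():
    m=M[n]&(abs(W[...,0]-x)<.075)&(abs(W[...,1]-y)<.1)&(W[...,2]<.03)
    print(n,m.sum(),cv2.minAreaRect(W[m][:,:2].astype(np.float32)))
E
```

```text
t: 2.35
tcp_pos: [0.298, -0.4848, 0.2315]
tool_rot: [0.708, 0.707, 0.0, 0.0]
force: [-0.1, -0.3, -0.3]
finger_gap: 0.0856
finger_force: 0.0
blue 1912 ((0.6161856651306152, 0.22977331280708313), (0.1627790778875351, 0.10178770869970322), 84.0321273803711)
black 1913 ((0.6226966381072998, -0.010737262666225433), (0.10181262344121933, 0.15703389048576355), 5.324649810791016)
green 1522 ((0.6201066374778748, -0.22580337524414062), (0.14874210953712463, 0.08964378386735916), 80.09864044189453)
```

```bash
python3 -m inch '[[-1,4.6,3.3,0,0],[-1,4.6,3.3,0,0],[-1,4.6,3.3,0,0],[-1,4.6,3.4,0,0],[-1,0,0,3.2,0],[-1,0,0,3.2,0],[-1,0,0,3.2,0],[-1,0,0,3.2,0],[-1,0,0,0,0],[-1,0,0,0,0]]' 
python3 - <<'E'
from h import *
p=r.snapshot('wrist');cv2.imwrite('pics/w1.png',p['color'][:,:,::-1])
s=r.state();print(s['tcp_pos'])
for d in r.spot_point('wrist','yellow_jar'):print(d)
E
```

```text
t: 3.6
tcp_pos: [0.431, -0.3025, 0.1044]
tool_rot: [0.707, 0.707, 0.0, 0.001]
force: [-0.2, 0.4, -0.6]
finger_gap: 0.0856
finger_force: 0.0
[ 0.43120814 -0.30265681  0.10477772]
{'point': [0.4285, -0.3, 0.0007], 'confidence': 0.63}
```

```bash
python3 -m inch '[[-1,0.2,0,2.5,0],[-1,0,0,2.5,0],[-1,0,0,2.2,0],[-1,0,0,1.4,0],[-1,0,0,0.6,0],[-1,0,0,0,0],[1,0,0,0,0],[1,0,0,0,0],[1,0,0,0,0],[1,0,0,0,0]]' 40
```

```text
t: 4.95
tcp_pos: [0.4304, -0.3003, 0.0119]
tool_rot: [0.707, 0.707, 0.0, 0.0]
force: [-0.1, 0.6, 5.8]
finger_gap: 0.0393
finger_force: 40.1
```

```bash
python3 -m inch '[[1,0,0,0,0],[1,0,0,0,0],[1,0,0,0,0],[1,0,0,-1,0],[1,0,0,-2,0],[1,0,0,-3,0],[1,0,0,-3,0],[1,0,0,-1,0],[1,0,0,0,0],[1,0,0,0,0]]' 40
```

```text
t: 6.2
tcp_pos: [0.4293, -0.2997, 0.1102]
tool_rot: [0.707, 0.707, -0.0, -0.001]
force: [-0.1, 0.1, -0.8]
finger_gap: 0.0391
finger_force: 40.3
```

```bash
python3 -m inch '[[1,2,1.5,0,0],[1,4.5,3.5,0,0],[1,4.5,3.5,0,0],[1,4.5,3.5,0,0],[1,4.5,3.5,0,0],[1,4,3.2,0,0],[1,1.4,1,0,0],[1,0,0,2,0],[1,0,0,2,0],[1,0,0,0,0]]' 40
```

```text
t: 7.45
tcp_pos: [0.6246, -0.0475, 0.0686]
tool_rot: [0.708, 0.707, -0.003, -0.002]
force: [0.1, 0.7, -1.2]
finger_gap: 0.039
finger_force: 40.4
```

```bash
python3 -m inch '[[1,0.1,0.1,2,0],[1,0,0,1.6,0],[1,0,0,0.8,0],[1,0,0,0.4,0],[1,0,0,0.3,0],[1,0,0,0.1,0],[1,0,0,0,0],[1,0,0,0,0],[1,0,0,0,0],[1,0,0,0,0]]'
```

```text
t: 8.7
tcp_pos: [0.6283, -0.0451, 0.0194]
tool_rot: [0.707, 0.707, 0.0, 0.0]
force: [0.9, -0.4, -0.3]
finger_gap: 0.0386
finger_force: 40.4
```

```bash
python3 -m inch '[[-0.2,0,0,0,0],[-0.2,0,0,0,0],[-0.2,0,0,0,0],[-0.2,0,0,0,0],[-0.2,0,0,0,0],[-0.2,0,0,-1,0],[-0.2,0,0,-2.5,0],[-0.2,0,0,-3.5,0],[-1,0,0,-3,0],[-1,0,0,0,0]]'
```

```text
t: 9.95
tcp_pos: [0.6304, -0.045, 0.1229]
tool_rot: [0.707, 0.707, 0.003, 0.003]
force: [0.2, -0.1, 0.3]
finger_gap: 0.084
finger_force: 0.0
```

```bash
python3 -m inch '[[-1,0.4,-2,0,0],[-1,0.8,-4.3,0,0],[-1,0.8,-4.3,0,0],[-1,0.8,-4.3,0,0],[-1,0.6,-2.7,0,0],[-1,0.2,-1,1,0],[-1,0,0,2.5,0],[-1,0,0,2,0],[-1,0,0,0,0],[-1,0,0,0,0]]'
python3 - <<'E'
from h import *
p=r.snapshot('top');cv2.imwrite('pics/t2.png',cv2.resize(p['color'][150:300,180:520,::-1],None,fx=2.3,fy=2.3))
p=r.snapshot('wrist')
s=r.state();print(s['tcp_pos'])
for d in r.spot_point('wrist','red_jar'):print(d)
for d in r.spot_point('top','yellow_jar'):print(d)
E
```

```text
t: 11.2
tcp_pos: [0.4424, -0.009, 0.0646]
tool_rot: [0.707, 0.707, 0.0, -0.0]
force: [0.0, -0.2, 0.7]
finger_gap: 0.0851
finger_force: 0.0
[ 0.44271713 -0.00907615  0.06494648]
{'point': [0.4435, -0.0046, -0.004], 'confidence': 0.77}
```

View pics/t2.png

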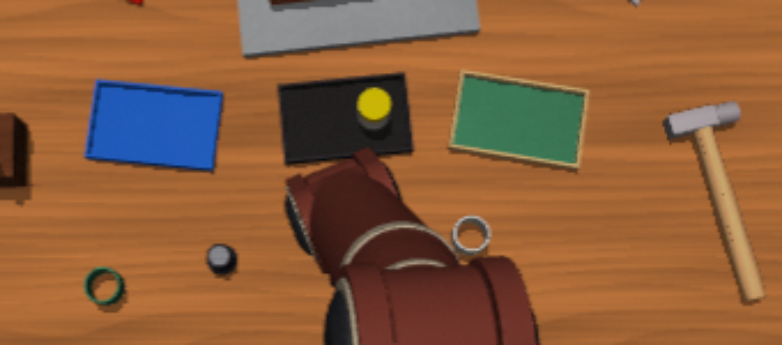

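The yellow jar stands upright in the right half of the black tray, at (374,106) in the crop. Next is the red jar.

```bash
python3 -m inch '[[-1,0.2,0,2,0],[-1,0,0,1.8,0],[-1,0,0,1,0],[-1,0,0,0.5,0],[1,0,0,0,0],[1,0,0,0,0],[1,0,0,0,0],[1,0,0,0,0],[1,0,0,0,0],[1,0,0,0,0]]' 40
```

```text
t: 12.65
tcp_pos: [0.443, -0.007, 0.012]
tool_rot: [0.707, 0.707, 0.001, 0.001]
force: [-0.5, 0.7, 5.9]
finger_gap: 0.0389
finger_force: 40.1
```

```bash
python3 -m inch '[[1,0,0,-1,0],[1,0,0,-2,0],[1,0,0,-3,0],[1,0,0,-3,0],[1,0,0,-1,0],[1,0.6,3,0,0],[1,0.7,4,0,0],[1,0.7,4,0,0],[1,0.7,3.8,0,0],[1,0.4,2.2,0,0]]' 40
```

```text
t: 13.9
tcp_pos: [0.6132, 0.0242, 0.1101]
tool_rot: [0.707, 0.707, -0.0, -0.001]
force: [-0.0, 0.5, 0.1]
finger_gap: 0.0394
finger_force: 40.5
```

```bash
python3 -m inch '[[1,0,0.7,1,0],[1,0,0,2.5,0],[1,0,0,2.5,0],[1,0,0,1.7,0],[1,0,0,0.8,0],[1,0,0,0.4,0],[1,0,0,0.3,0],[1,0,0,0.1,0],[1,0,0,0,0],[1,0,0,0,0]]'
```

```text
t: 15.15
tcp_pos: [0.6195, 0.0239, 0.0187]
tool_rot: [0.707, 0.707, 0.0, 0.0]
force: [0.6, -0.0, -0.5]
finger_gap: 0.0393
finger_force: 40.5
```

```bash
python3 -m inch '[[1,0,0,0.1,0],[-0.2,0,0,0,0],[-0.2,0,0,0,0],[-0.2,0,0,0,0],[-0.2,0,0,0,0],[-0.2,0,0,-1,0],[-0.2,0,0,-2.5,0],[-0.2,0,0,-3.5,0],[-1,0,0,-3,0],[-1,0,0,0,0]]'
```

```text
t: 16.4
tcp_pos: [0.6214, 0.0242, 0.1208]
tool_rot: [0.707, 0.707, 0.003, 0.002]
force: [-0.2, 0.2, -0.2]
finger_gap: 0.0839
finger_force: 0.0
```

```bash
python3 -m inch '[[-1,1.3,-2,0,0],[-1,2.8,-4.2,0,0],[-1,2.8,-4.2,0,0],[-1,2.8,-4.2,0,0],[-1,1.5,-2.3,0,0],[-1,0.5,-0.5,1,0],[-1,0,0,2.5,0],[-1,0,0,1.5,0],[-1,0,0,0,0],[-1,0,0,0,0]]'
python3 - <<'E'
from h import *
p=r.snapshot('wrist');cv2.imwrite('pics/w3.png',p['color'][:,:,::-1])
s=r.state();print(s['tcp_pos'])
for d in r.spot_point('wrist','loupe'):print(d)
E
```

```text
t: 17.65
tcp_pos: [0.4461, 0.1406, 0.0672]
tool_rot: [0.708, 0.707, 0.0, 0.0]
force: [0.0, -0.3, -0.3]
finger_gap: 0.0855
finger_force: 0.0
[0.44607877 0.14070474 0.06752197]
{'point': [0.4523, 0.1435, -0.0015], 'confidence': 0.88}
```

View pics/w3.png

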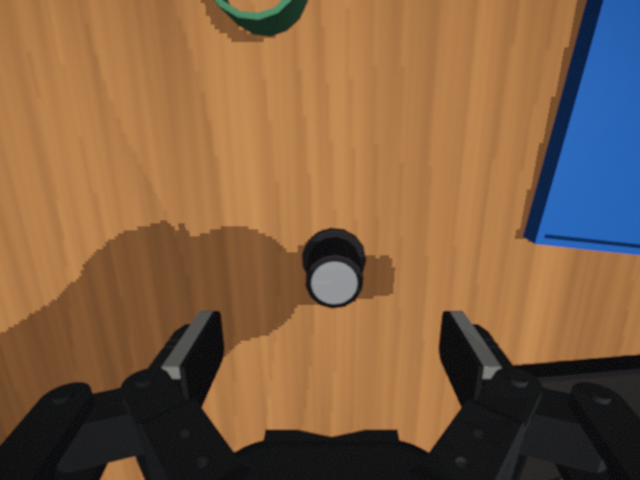

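The loupe stands at (334,270), midway between the fingers at (205,350) and (455,350).

```bash
python3 -m inch '[[-1,0.1,0.2,2,0],[-1,0,0,2,0],[-1,0,0,1.2,0],[-1,0,0,0.5,0],[1,0,0,0,0],[1,0,0,0,0],[1,0,0,0,0],[1,0,0,0,0],[1,0,0,0,0],[1,0,0,0,0]]' 30
```

```text
t: 19.0
tcp_pos: [0.4476, 0.142, 0.0109]
tool_rot: [0.707, 0.707, 0.0, 0.0]
force: [0.3, -0.6, 6.5]
finger_gap: 0.0289
finger_force: 29.5
```

```bash
python3 -m inch '[[1,0,0,0,0],[1,0,0,-1,0],[1,0,0,-2,0],[1,0,0,-3,0],[1,0,0,-3,0],[1,0,0,-3,0],[1,-2,1.5,-1,0],[1,-3.6,1.7,0,0],[1,-3.8,1.7,0,0],[1,-3.8,1.7,0,0]]' 30
```

```text
t: 20.25
tcp_pos: [0.5134, 0.0086, 0.1407]
tool_rot: [0.707, 0.707, 0.0, -0.0]
force: [0.2, 0.3, -1.3]
finger_gap: 0.0291
finger_force: 29.7
```

```bash
python3 -m inch '[[1,-4.5,2,0,0],[1,-4.5,2,0,0],[1,-4.5,2,0,0],[1,-4.5,2,0,0],[1,-3.8,1.6,0,0],[1,-1.6,0.8,0,0],[1,0,0,1.5,0],[1,0,0,2.5,0],[1,0,0,2.5,0],[1,0,0,1.5,0]]' 30
```

```text
t: 21.5
tcp_pos: [0.6155, -0.2219, 0.0582]
tool_rot: [0.706, 0.708, -0.001, -0.002]
force: [0.5, -0.4, -0.8]
finger_gap: 0.0291
finger_force: 29.7
```

```bash
python3 -m inch '[[1,0,0,2,0],[1,0,0,1.2,0],[1,0,0,0.5,0],[1,0,0,0.4,0],[1,0,0,0.3,0],[1,0,0,0.2,0],[1,0,0,0,0],[1,0,0,0,0],[1,0,0,0,0],[1,0,0,0,0]]' 30
```

```text
t: 22.75
tcp_pos: [0.6174, -0.2243, 0.015]
tool_rot: [0.707, 0.707, 0.0, 0.0]
force: [-2.1, -0.3, 5.7]
finger_gap: 0.0287
finger_force: 30.0
```

```bash
python3 -m inch '[[-0.2,0,0,0,0],[-0.2,0,0,0,0],[-0.2,0,0,0,0],[-0.2,0,0,0,0],[-0.2,0,0,0,0],[-0.2,0,0,-1,0],[-0.2,0,0,-2.5,0],[-0.2,0,0,-3.5,0],[-1,0,0,-3,0],[-1,0,0,0,0]]'
```

```text
t: 24.0
tcp_pos: [0.6194, -0.2246, 0.1181]
tool_rot: [0.707, 0.707, 0.002, 0.003]
force: [-0.6, 0.8, 0.1]
finger_gap: 0.0843
finger_force: 0.0
```

```bash
python3 -m inch '[[-1,1,-2,0,0],[-1,1.4,-3.4,0,0],[-1,1.5,-3.5,0,0],[-1,1.5,-3.4,0,0],[-1,1,-2,0,0],[-1,0,0,1,0],[-1,0,0,2.5,0],[-1,0,0,1.5,0],[-1,0,0,0,0],[-1,0,0,0,0]]'
python3 - <<'E'
from h import *
p=r.snapshot('wrist');cv2.imwrite('pics/w4.png',p['color'][:,:,::-1])
s=r.state();print(s['tcp_pos'])
for d in r.spot_point('wrist','silver_ring'):print(d)
E
```

```text
t: 25.25
tcp_pos: [0.4749, -0.1602, 0.0644]
tool_rot: [0.707, 0.707, 0.0, 0.0]
force: [0.1, -0.7, -0.0]
finger_gap: 0.0856
finger_force: 0.0
[ 0.47493419 -0.16022862  0.06474019]
{'point': [0.4728, -0.1632, -0.0016], 'confidence': 0.7}
```

View pics/w4.png

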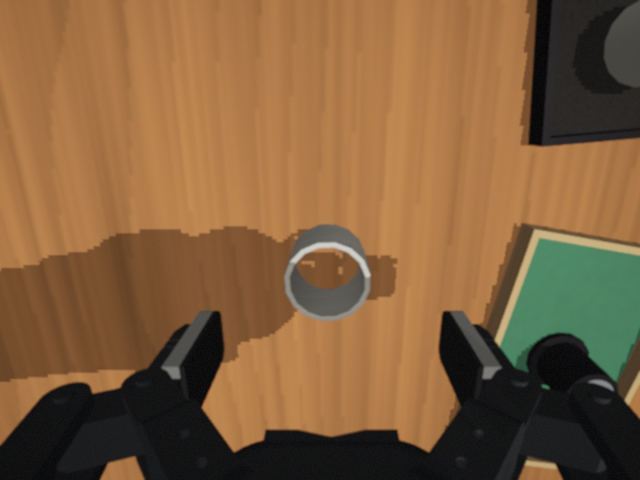

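The silver ring is at (328,280), centred between the fingers. The loupe stands in the green tray at (565,360).

```bash
python3 -m inch '[[-1,-0.1,0,2,0],[-1,0,0,2,0],[-1,0,0,1.3,0],[-1,0,0,0.6,0],[1,0,0,0,0],[1,0,0,0,0],[1,0,0,0,0],[1,0,0,0,0],[1,0,0,0,0],[1,0,0,0,0]]' 30
```

```text
t: 26.6
tcp_pos: [0.4746, -0.1612, 0.0061]
tool_rot: [0.707, 0.707, 0.0, 0.001]
force: [-0.8, 0.2, 7.5]
finger_gap: 0.0427
finger_force: 30.8
```

```bash
python3 -m inch '[[1,0,0,0,0],[1,0,0,-1,0],[1,0,0,-2,0],[1,0,0,-3,0],[1,0,0,-3,0],[1,0,0,-3,0],[1,2,1,-1,0],[1,4,1.5,0,0],[1,4.5,1.7,0,0],[1,4.5,1.8,0,0]]' 30
```

```text
t: 27.85
tcp_pos: [0.5345, -0.0101, 0.1358]
tool_rot: [0.707, 0.707, 0.0, 0.0]
force: [2.0, -1.1, -0.6]
finger_gap: 0.0427
finger_force: 30.7
```

```bash
python3 -m inch '[[1,4.5,1.8,0,0],[1,4.5,1.8,0,0],[1,4.5,1.7,0,0],[1,4,1.5,0,0],[1,2.4,0.8,0,0],[1,0.6,0.2,0,0],[1,0,0,1.5,0],[1,0,0,2.5,0],[1,0,0,2.5,0],[1,0,0,1.5,0]]' 30
```

```text
t: 29.1
tcp_pos: [0.6112, 0.1908, 0.0531]
tool_rot: [0.708, 0.706, -0.002, -0.0]
force: [-0.2, 0.8, -0.7]
finger_gap: 0.0427
finger_force: 30.6
```

```bash
python3 -m inch '[[1,0,0,1.5,0],[1,0,0,1.2,0],[1,0,0,0.7,0],[1,0,0,0.5,0],[1,0,0,0.3,0],[1,0,0,0.2,0],[1,0,0,0,0],[1,0,0,0,0],[1,0,0,0,0],[1,0,0,0,0]]' 30
```

```text
t: 30.35
tcp_pos: [0.6124, 0.1938, 0.0115]
tool_rot: [0.707, 0.707, 0.0, 0.0]
force: [-0.2, -0.1, -0.6]
finger_gap: 0.0426
finger_force: 30.6
```

```bash
python3 -m inch '[[1,0,0,0.1,0],[-0.22,0,0,0,0],[-0.22,0,0,0,0],[-0.22,0,0,0,0],[-0.22,0,0,0,0],[-0.22,0,0,-1,0],[-0.22,0,0,-2.5,0],[-0.22,0,0,-3.5,0],[-1,0,0,-3,0],[-1,0,0,0,0]]'
```

```text
t: 31.6
tcp_pos: [0.6144, 0.1949, 0.114]
tool_rot: [0.707, 0.707, 0.003, 0.001]
force: [0.4, -0.4, -0.6]
finger_gap: 0.0844
finger_force: 0.0
```

```bash
python3 -m inch '[[-1,1,-2.2,0,0],[-1,1.8,-4.2,0,0],[-1,1.8,-4.3,0,0],[-1,1.8,-4.3,0,0],[-1,1.3,-3.2,0,0],[-1,0.8,-1.8,1,0],[-1,0,0,2.5,0],[-1,0,0,1.5,0],[-1,0,0,0,0],[-1,0,0,0,0]]'
python3 - <<'E'
from h import *
p=r.snapshot('wrist');cv2.imwrite('pics/w5.png',p['color'][:,:,::-1])
s=r.state();print(s['tcp_pos'])
for d in r.spot_point('wrist','green_ring'):print(d)
E
```

```text
t: 32.85
tcp_pos: [0.4129, 0.2789, 0.0606]
tool_rot: [0.707, 0.707, 0.0, 0.0]
force: [0.5, -0.6, 0.3]
finger_gap: 0.0858
finger_force: 0.0
[0.41300854 0.27910546 0.06081694]
{'point': [0.4126, 0.2798, -0.0023], 'confidence': 0.91}
```

View pics/w5.png

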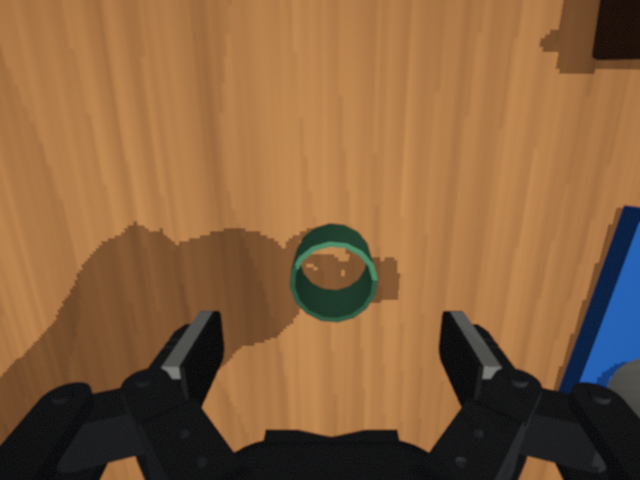

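The green ring is at (334,282), centred between the fingers. The silver ring is at the right edge of the picture, in the blue tray.

```bash
python3 -m inch '[[-1,0.1,0,2,0],[-1,0,0,2,0],[-1,0,0,1.0,0],[-1,0,0,0.5,0],[1,0,0,0,0],[1,0,0,0,0],[1,0,0,0,0],[1,0,0,0,0],[1,0,0,0,0],[1,0,0,0,0]]' 30
```

```text
t: 34.2
tcp_pos: [0.4129, 0.2803, 0.0061]
tool_rot: [0.707, 0.707, 0.001, 0.0]
force: [0.0, -0.4, 6.3]
finger_gap: 0.0425
finger_force: 30.7
```

```bash
python3 -m inch '[[1,0,0,0,0],[1,0,0,-1,0],[1,0,0,-2,0],[1,0,0,-3,0],[1,0,0,-3,0],[1,0,0,-2,0],[1,0,2,-1,0],[1,-0.4,4,0,0],[1,-0.5,4.5,0,0],[1,-0.5,4.5,0,0]]' 30
```

```text
t: 35.45
tcp_pos: [0.5632, 0.2654, 0.1256]
tool_rot: [0.707, 0.707, -0.0, -0.0]
force: [0.7, 0.2, -0.2]
finger_gap: 0.0422
finger_force: 30.7
```

```bash
python3 -m inch '[[1,0,2.7,0,0],[1,0,2,0,0],[1,0,1,0,0],[1,0,0,1,0],[1,0,0,2,0],[1,0,0,2,0],[1,0,0,2,0],[1,0,0,1.5,0],[1,0,0,1,0],[1,0,0,0.5,0]]' 30
```

```text
t: 36.7
tcp_pos: [0.6193, 0.2658, 0.0247]
tool_rot: [0.707, 0.707, -0.0, -0.0]
force: [0.8, -0.5, -1.3]
finger_gap: 0.0425
finger_force: 30.7
```

```bash
python3 -m inch '[[1,0,0,0.5,0],[1,0,0,0.4,0],[1,0,0,0.3,0],[1,0,0,0.3,0],[1,0,0,0,0],[1,0,0,0,0],[1,0,0,0,0],[1,0,0,0,0],[1,0,0,0,0],[1,0,0,0,0]]' 30
```

```text
t: 37.95
tcp_pos: [0.6194, 0.2658, 0.0104]
tool_rot: [0.707, 0.707, 0.0, -0.0]
force: [0.9, -0.1, -0.5]
finger_gap: 0.0431
finger_force: 30.7
```

Now I release it, back up and withdraw to check.

```bash
python3 -m inch '[[-0.22,0,0,0,0],[-0.22,0,0,0,0],[-0.22,0,0,0,0],[-0.22,0,0,0,0],[-0.22,0,0,0,0],[-0.22,0,0,-1,0],[-0.22,0,0,-2.5,0],[-0.22,0,0,-3.5,0],[-1,0,0,-4,0],[-1,0,0,-3,0]]'
```

```text
t: 39.2
tcp_pos: [0.62, 0.2662, 0.1533]
tool_rot: [0.707, 0.707, 0.001, 0.0]
force: [0.3, 0.1, -0.8]
finger_gap: 0.0845
finger_force: 0.0
```

```bash
python3 -m inch '[[-1,0,-2,-2,0],[-1,0,-4,-2,0],[-1,0,-4,0,0],[-1,0,-4,0,0],[-1,0,-4,0,0],[-1,0,0,0,0],[-1,0,0,0,0],[-1,0,0,0,0],[-1,0,0,0,0],[-1,0,0,0,0]]'
python3 - <<'E'
from h import *
p=r.snapshot('top');W=world(p);cv2.imwrite('pics/t6.png',cv2.resize(p['color'][150:300,120:520,::-1],None,fx=2,fy=2,interpolation=cv2.INTER_CUBIC))
p=r.snapshot('scene');cv2.imwrite('pics/s6.png',p['color'][:,:,::-1])
for n in 'silver_ring green_ring yellow_jar red_jar loupe'.split():
    for c in('top','scene'):
        print(c,n,[(np.round(d['point'],3).tolist(),round(d['confidence'],2)) for d in r.spot_point(c,n)[:2]])
E
```

```text
t: 40.45
tcp_pos: [0.4398, 0.2658, 0.1902]
tool_rot: [0.707, 0.707, -0.0, -0.0]
force: [-0.4, -0.5, -0.3]
finger_gap: 0.0855
finger_force: 0.0
top silver_ring [([0.613, 0.2, 0.004], 0.72)]
scene silver_ring [([0.614, 0.192, 0.004], 0.88)]
top green_ring [([0.62, 0.267, 0.008], 0.69)]
scene green_ring [([0.617, 0.265, 0.004], 0.62)]
top yellow_jar [([0.632, -0.046, 0.002], 0.63)]
scene yellow_jar [([0.625, -0.044, 0.004], 0.85)]
top red_jar [([0.618, 0.02, 0.005], 0.51)]
scene red_jar [([0.616, 0.023, 0.005], 0.58)]
top loupe [([0.617, -0.228, 0.003], 0.56)]
scene loupe [([0.625, -0.008, 0.002], 0.61)]
```

View pics/t6.png

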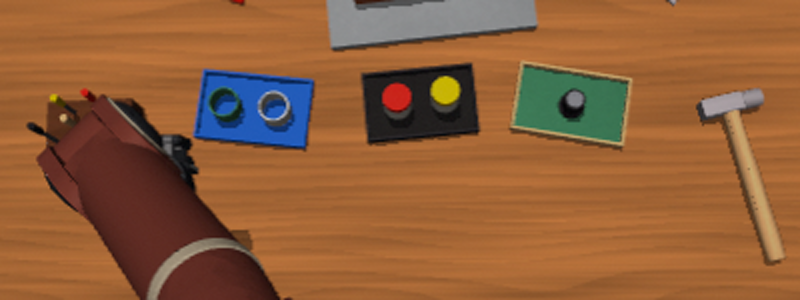

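View pics/s6.png

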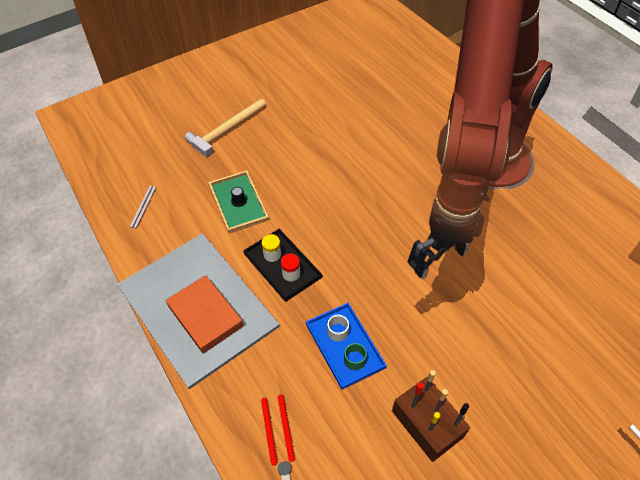

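Both views show all five objects upright in their trays: rings in blue at (338,327) and (356,356), jars in black at (271,245) and (290,265), loupe in green at (238,195) in the scene picture. The hammer and file block haven't moved, and the arm is clear.

```bash
python3 -c "
from station import r
print(r.close_job())"
```

```text
the job is handed in; nothing more can be done
None
```

I handed in the job at about 41 s of the 104 s allowed: in the last pictures both rings stood in the blue tray, both jars in the black tray and the loupe in the green-lined tray, all upright, with the hammer and file block where they were; the hand-in did not report a verdict.

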